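# Lay the spatula and tweezers in the instrument tray

### The arm

A 7-joint arm with a two-finger parallel gripper is mounted at the origin on a cart in front of the work surface, level with it; the furniture and walls round the work are solid. World frame = base frame: x ahead of the robot, y to its left, z up, the work surface at z = 0. Lengths are in m, angles in rad, forces in N, time in s.
With the tool pointing down it reaches from about 0.4 to 0.85 m from the base axis. Payload 10.4 kg.
Tool frame: the origin (TCP) lies midway between the tips of the shut fingers; the grasp point (between the pads) lies 19 mm behind it; z points along the fingers, y is the direction in which the jaws open and shut (so a half turn about z gives the same grasp; the last joint's range is limited). The gripper opens to 85 mm and grips with 20 to 120 N. Pads are 22 mm wide; open, the fingers measure 114 mm over their backs; the gripper's body (76 mm by 85 mm) begins 54 mm behind the grasp point. The pads swing forward as they close: fully open they stand 13 mm farther back than shut.
Start: joints at [1.273, 0.332, -0.065, 1.46, 0.022, 1.35, -0.088], TCP at [0.17, -0.602, 0.231] pointing down, gripper open.
Joint ranges: [-2.6, 2.6], [-0.5, 2.12], [-1.47, 1.34], [0.16, 2.42], [-1.27, 4.41], [0.06, 2.06], [-2.6, 2.6]. Speed limits (rad/s): [2.22, 2.22, 2.79, 2.79, 3.14, 3.14, 3.14].

### API

Orientations are given as a unit quaternion [x, y, z, w].
In Python, from workcell import manip, viewer gives the robot as it stands.
- The arm moves only by the tool move_arm, never from a script. Its argument "deltas" is a list of rows, each a list of 7 numbers: the shift along the tool's x, y, z in m, then the turn, a rotation vector about the tool's x, y, z in degrees, then the opening, from -1 (shut) to 1 (fully open). In form: [[dx, dy, dz, wx, wy, wz, gripper], ...]. A call has 1 to 10 rows; each row shifts and turns the commanded pose from where the row before left it, along the tool's axes as they then stand; what a row does not reach is not made up. A row lasts 1/8 s, in which the tool goes at most 62.5 mm and 10.7 degrees, less where a joint would pass 70% of its speed; a pose out of reach is approached as far as the arm can. A call with a gripper value outside its range is refused whole. The fingers move at their own pace and stop on an object; "force" is the grip in N (left out, the last holds). Time passes only in rows, so rows that do not move let the fingers close. It gives the time, the measured TCP pose, the force and the opening at its end, in the units of the state.
- manip.get_obs(): the state, without advancing time (a new reading comes with each control period).
- viewer.camera(name): name is "scene" or "top"; returns (picture, depth): 480x640x3 uint8, red, green, blue; 480x640 float32, m along the optical axis (not along the pixel's ray), 0 where there is no reading.
- viewer.calibration(name): a dict with "fx", "fy", "cx", "cy" (pixels), "R" (3x3) and "t" (3): a world point X has camera coordinates R X + t. Camera axes: x right, y down, z forward; pixel columns grow to the right and rows downward; lengths in m; the calibration is good to about 2 mm. A picture is of the moment at which its call begins. calibration takes no time and is no camera call.
- manip.hand_in(): hands the job in, once; it reports no verdict.
The state is a dict: "clock": time; "joint_pos": joint angles; "joint_velocities": joint speeds; "tau": joint torques, N m; "position": TCP position; "ee_rot": TCP orientation; "ft_force": force on the tool from outside, world axes, zero at the start; "torque": the same for the moment, N m; "grip_width": opening from 0.0 (shut) to 1.0 (fully open).
Only numpy, scipy, OpenCV 4.12 (cv2) and the standard library are available. Lean on these libraries where they do the work, as an engineer would, in place of code of your own. Each camera call takes 0.05 s, during which the arm holds its last target.

### The job

Tidy the bench: lay the spatula in the long compartment of the grey instrument tray and the tweezers in the shorter compartment beside it, each flat on the tray floor and lying along its compartment. Set them down rather than dropping them in, and leave the marker pen where it lies.

Things in the scene. Friction and masses are not known exactly. Their poses are not given: they have to be found in the camera images.
- tray: Grey plastic instrument tray that does not move, 104 x 218 mm, long axis along its own y. Origin at the centre of its underside. Floor 4 mm thick; walls 4 mm thick, 12 mm high above the floor. Two compartments lie side by side along y. Over the middle 80 mm of the length the side walls and the rib between the compartments are left out, down to the flat floor, as a cut-out for fingers.
- long_compartment (a point): Centre of the floor (its upper surface) of the long compartment, on the tray's -x side: 46 mm wide along x, 210 mm long along y, axes as the tray's.
- short_compartment (a point): Centre of the floor (its upper surface) of the shorter compartment, on the tray's +x side: 46 mm wide along x, 152 mm long along y, axes as the tray's. Beyond each of its ends is a little cell of 25 x 46 mm; one holds a white stir bar that stays there.
- spatula_mid (a point): Double-ended steel spatula lying flat on the bench, 180 mm long along its own y, 12 mm wide at most. Its middle 80 mm is a ribbed aluminium grip, 11 mm wide and 10 mm high, with a thin flat blade out of each end of it. The point is its centre, half-way up the grip and at its centre of mass, a good place to take it across its width. Either end may point either way in the compartment.
- spatula: The spatula; origin below its centre, on its underside; axes as its mid point.
- tweezers_mid (a point): Pointed steel tweezers lying flat on the bench, rigid, 122 mm long along their own y, 14 mm wide at most, 8 mm high. The point is their centre, half-way up, a good place to grip across the width. Either end may point either way in the compartment.
- tweezers: The tweezers; origin below their centre, on the underside; axes as their mid point.
- marker_pen_mid (a point): Felt marker pen with a white barrel and a black cap, 131 mm long along its own y, 14 mm thick, lying on the bench among the tools; to be left alone. The point is its centre, half-way up.
There are look-alikes about, which are no part of the job. Leave any orange look-alike of the spatula alone.

How it is judged:
At the end, for the whole second after the job is handed in: The spatula lies in the long compartment and the tweezers in the shorter one: each within 22 mm across and 18 mm along of the compartment's centre, within 15 degrees of its direction, flat with its centre point less than 6.8 mm above the tray floor, and at rest (x of spatula_mid in the frame of long_compartment between -0.022 and 0.022 m and y of spatula_mid in the frame of long_compartment between -0.018 and 0.018 m and z of spatula_mid in the frame of long_compartment between -0.004 and 0.0068 m and angle between the y axis of spatula_mid and the y axis of long_compartment, either way round below 0.26 rad and angle between each of spatula_mid, tweezers_mid's own y axis and vertical above 1.53 rad and linear speed of each of spatula, tweezers below 0.02 m/s and x of tweezers_mid in the frame of short_compartment between -0.022 and 0.022 m and y of tweezers_mid in the frame of short_compartment between -0.018 and 0.018 m and z of tweezers_mid in the frame of short_compartment between -0.004 and 0.0068 m and angle between the y axis of tweezers_mid and the y axis of short_compartment, either way round below 0.26 rad); the robot touches nothing.
It fails at once if the marker pen is moved by more than 20 mm (distance of marker_pen_mid from where it was at the start of the episode above 0.02 m).
It fails at once if spatula: let fall into the tray from more than about 25 mm instead of being laid in (horizontal distance between spatula_mid and long_compartment below 0.06 m and z of spatula_mid in the frame of long_compartment below 0.03 m and linear speed of spatula above 0.7 m/s).
It fails at once if tweezers: let fall into the tray from more than about 25 mm instead of being laid in (horizontal distance between tweezers_mid and short_compartment below 0.06 m and z of tweezers_mid in the frame of short_compartment below 0.03 m and linear speed of tweezers above 0.7 m/s).
It also fails if it takes over 53 s, if anything falls off the work surface, if the arm or the gripper's body presses on something with over 40 N, if the wrist force passes 120 N, or if a joint passes its speed limit or range.

## Working session

There is one attempt and no reset: what is moved stays moved. The work goes in short steps, Python scripts to look and compute and a tool call to move; the robot and the scene stay as the last step left them, time stands still between calls to the robot, and variables do not carry over. Pictures are saved under pics/ and viewed, and the job is handed in when it is done.

Besides the shell and the picture viewer there is one more tool, called after "Request:" as name(argument=value, ...), one argument or row to a line, values as JSON. move_arm: Moves the arm, as the interface text tells. Its arguments: {"type":"object","properties":{"deltas":{"type":"array"},"force":{"type":"number"}},"required":["deltas"]}

```bash
mkdir -p pics; python3 - <<'E'
from workcell import manip, viewer
import cv2,numpy as np
for n in("top","scene"):
    p,d=viewer.camera(n); cv2.imwrite(f"pics/{n}0.png",p[:,:,::-1]); np.save(f"{n}0.npy",d); np.save(f"{n}0p.npy",p)
    c=viewer.calibration(n); print(n,c)
print(manip.get_obs())
E
```

```text
top {'fx': 601.3478118041664, 'fy': 601.3478118041664, 'cx': 319.5978623774032, 'cy': 239.84370868333477, 'R': array([[ 0.02877148, -0.99958129, -0.00307518],
       [-0.99494408, -0.02834159, -0.09634847],
       [ 0.09622097,  0.00583172, -0.99534291]]), 't': array([-0.12586346,  0.4793748 ,  1.2447223 ])}
scene {'fx': 440.0637584795344, 'fy': 440.0637584795344, 'cx': 322.00081682000155, 'cy': 238.10145152930684, 'R': array([[ 0.603281  , -0.79733599, -0.0175317 ],
       [-0.43142775, -0.30778103, -0.84802178],
       [ 0.67076236,  0.51915908, -0.52967132]]), 't': array([-0.38158056,  0.23101786,  0.65813225])}
{'clock': 0.1, 'joint_pos': array([ 1.2734276 ,  0.33277965, -0.06469718,  1.46087071,  0.02157204,
        1.34990335, -0.08849469]), 'joint_velocities': array([ 0.0002228 , -0.00035943,  0.00022652, -0.00264119,  0.00237165,
       -0.00026587,  0.00152251]), 'tau': array([ 2.01530900e-03, -6.26750207e+01,  4.96443012e-02, -3.92425919e+01,
        1.64340797e-02,  7.10924607e-03, -8.78154492e-05]), 'position': array([ 0.1694884 , -0.60122321,  0.23060722]), 'ee_rot': array([ 9.90576308e-01,  1.36960490e-01, -1.02759027e-04, -6.25153411e-04]), 'ft_force': array([ 0.39219552,  0.13387154, -1.06889215]), 'torque': array([ 0.06236762, -0.03065431, -0.02850468]), 'grip_width': 0.9975847012892897}
```

View pics/top0.png

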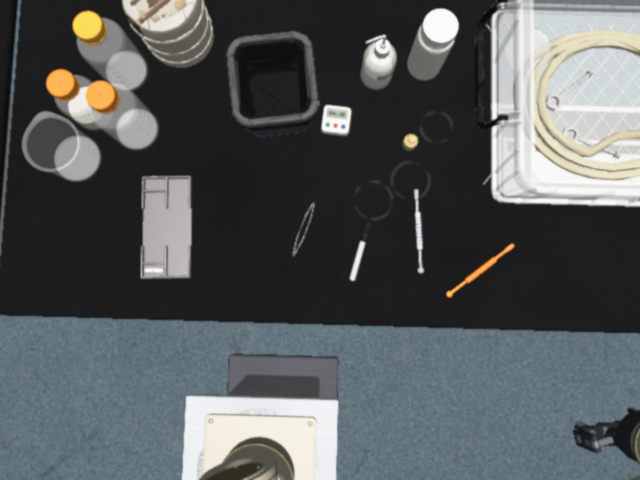

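View pics/scene0.png

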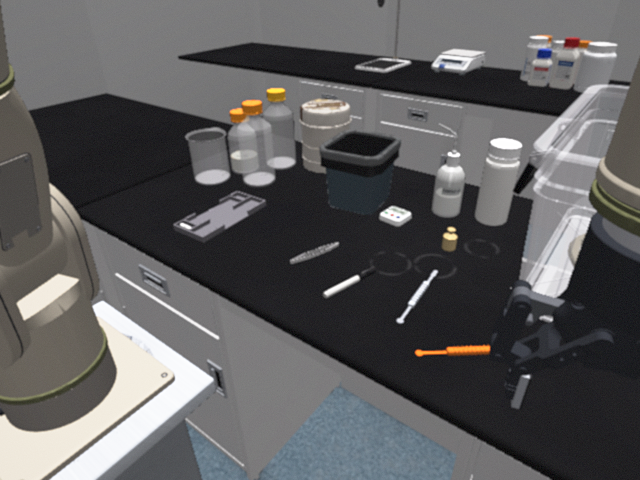

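The top view shows the tray around (166,227), tweezers (304,229), marker (361,252), spatula (419,231), and the orange decoy at (481,270). Next I'll zoom in and measure.

```bash
cat > h.py <<'E'
import numpy as np,cv2
from workcell import manip, viewer
def ray(n,u,v,z):
    c=viewer.calibration(n);R=c["R"];t=c["t"]
    d=R.T@np.array([(u-c["cx"])/c["fx"],(v-c["cy"])/c["fy"],1]);o=-R.T@t
    return o+d*(z-o[2])/d[2]
E
python3 - <<'E'
from h import *
p=np.load("top0p.npy");b=p[:,:,::-1].copy()
a=cv2.resize(b[165:290,125:205],None,fx=4.7,fy=4.7,interpolation=cv2.INTER_NEAREST)
c=cv2.resize(b[165:290,285:370],None,fx=4.7,fy=4.7,interpolation=cv2.INTER_NEAREST)
cv2.imwrite("pics/z.png",np.hstack([a,c]))
g=cv2.cvtColor(b,cv2.COLOR_BGR2GRAY)
def m(name,x0,y0,x1,y1,th,z):
    k=np.zeros_like(g);k[y0:y1,x0:x1]=(g[y0:y1,x0:x1]>th)
    n,l,st,_=cv2.connectedComponentsWithStats(k)
    cs,_h=cv2.findContours(k,cv2.RETR_EXTERNAL,cv2.CHAIN_APPROX_NONE)
    pts=np.vstack([q for q in cs if len(q)>=4])[:,0].astype(float)
    w=np.array([ray("top",u,v,z)[:2] for u,v in pts])
    r=cv2.minAreaRect((w*1000).astype(np.float32))
    print(name,r); bx=cv2.boxPoints(r)/1000; print(bx.round(4).tolist())
m("tray",130,168,200,288,70,.010)
m("tw",285,195,322,262,50,.005)
m("tw",285,195,322,262,80,.005)
m("spat",408,183,432,278,100,.004)
m("pen",345,215,375,285,120,.007)
E
```

```text
tray ((504.3700866699219, 217.40399169921875), (222.1999969482422, 108.59059143066406), 2.4458179473876953)
[[0.3910999894142151, 0.2669000029563904], [0.39570000767707825, 0.15839999914169312], [0.6176999807357788, 0.1678999960422516], [0.613099992275238, 0.27639999985694885]]
tw ((507.5154113769531, -75.74748229980469), (19.07473373413086, 124.67115783691406), 71.30601501464844)
[[0.4453999996185303, -0.06480000168085098], [0.5634999871253967, -0.10480000078678131], [0.569599986076355, -0.08669999986886978], [0.4514999985694885, -0.04670000076293945]]
tw ((507.06719970703125, -75.85026550292969), (16.72144317626953, 119.87934875488281), 70.13382720947266)
[[0.4478999972343445, -0.0632999986410141], [0.5605999827384949, -0.10409999638795853], [0.5662999749183655, -0.08839999884366989], [0.45350000262260437, -0.047600001096725464]]
spat ((510.35687255859375, -322.9176025390625), (181.18275451660156, 13.570977210998535), 4.117910385131836)
[[0.4194999933242798, -0.32269999384880066], [0.4205000102519989, -0.3361999988555908], [0.6011999845504761, -0.323199987411499], [0.6001999974250793, -0.30959999561309814]]
pen ((442.62725830078125, -192.69436645507812), (12.552882194519043, 87.03073120117188), 75.43502044677734)
[[0.39890000224113464, -0.18780000507831573], [0.4832000136375427, -0.20970000326633453], [0.486299991607666, -0.19760000705718994], [0.40209999680519104, -0.17569999396800995]]
```

View pics/z.png

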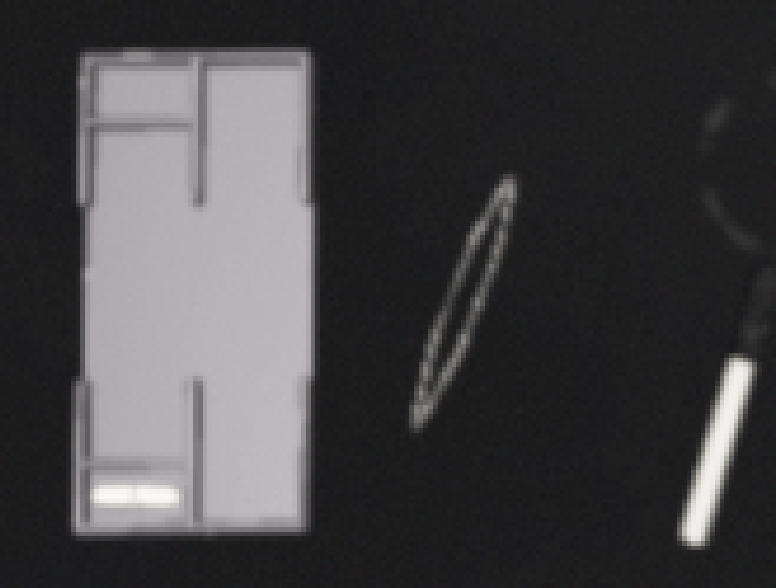

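The zoom shows the long compartment on the right (world −y) and the short one, with its cells and the stir bar, on the left (+y). Sizes come out within 4 mm of the stated ones. I'll refine the axes and cross-check with the scene view.

```bash
cat >> h.py <<'E'
from scipy.spatial.transform import Rotation as Ro
def go(x,y,z,ang):
    """delta in tool axes to TCP x,y,z with tool x at world angle ang deg (mod 180), pointing down"""
    o=manip.get_obs();r=Ro.from_quat(o["ee_rot"]);a=np.radians(ang)
    T=np.array([[np.cos(a),np.sin(a),0],[np.sin(a),-np.cos(a),0],[0,0,-1.]])
    d=r.inv().apply(np.array([x,y,z])-o["position"])
    best=min((( r.inv()*Ro.from_matrix(T*np.array([s,s,1]))).as_rotvec(degrees=True) for s in(1,-1)),key=np.linalg.norm)
    print("t",o["clock"],"pos",o["position"].round(4),"d(mm)",(d*1000).round(1),"rot",best.round(2),"F",o["ft_force"].round(1),"w",round(o["grip_width"],3),"j7",o["joint_pos"].round(2))
def mask_axis(n,img,box,th,z):
    g=cv2.cvtColor(img[:,:,::-1].copy(),cv2.COLOR_BGR2GRAY);x0,y0,x1,y1=box
    v,u=np.nonzero(g[y0:y1,x0:x1]>th);w=np.array([ray(n,a+x0,b+y0,z)[:2] for a,b in zip(u,v)])
    vx,vy,cx,cy=cv2.fitLine(w.astype(np.float32),cv2.DIST_L2,0,.001,.001).ravel()
    s=(w-[cx,cy])@[vx,vy]; mid=np.array([cx,cy])+np.array([vx,vy])*(s.max()+s.min())/2
    ang=np.degrees(np.arctan2(vy,vx)); ang=(ang+90)%180-90
    print(n,len(w),"mid",mid.round(4),"cen",(round(cx,4),round(cy,4)),"ang",round(ang,2),"len",round(s.max()-s.min(),4))
E
python3 - <<'E'
from h import *
t=np.load("top0p.npy");s=np.load("scene0p.npy")
for th in(70,100):
  mask_axis("top",t,(285,195,322,262),th,.006)
  mask_axis("scene",s,(285,235,345,268),th,.006)
  mask_axis("top",t,(408,183,432,278),th,.005)
  mask_axis("scene",s,(394,268,441,325),th,.005)
go(.5104,-.3229,.1,4.1)
b=t[:,:,::-1]
cv2.imwrite("pics/z2.png",np.hstack([cv2.resize(b[180:280,395:445].copy(),None,fx=5,fy=5),cv2.resize(s[:,:,::-1][230:330,280:445].copy(),None,fx=3,fy=5)[:500]]))
E
```

```text
top 235 mid [ 0.5072 -0.0763] cen (np.float32(0.5067), np.float32(-0.0761)) ang -19.54 len 0.1206
scene 363 mid [ 0.5071 -0.0753] cen (np.float32(0.5049), np.float32(-0.0746)) ang -18.32 len 0.1298
top 486 mid [ 0.5112 -0.3223] cen (np.float32(0.5095), np.float32(-0.3224)) ang 4.08 len 0.1834
scene 436 mid [ 0.5105 -0.3206] cen (np.float32(0.5054), np.float32(-0.321)) ang 4.31 len 0.1862
top 72 mid [ 0.5078 -0.0765] cen (np.float32(0.5049), np.float32(-0.0755)) ang -19.29 len 0.1178
scene 290 mid [ 0.5089 -0.0754] cen (np.float32(0.5061), np.float32(-0.0745)) ang -18.67 len 0.1261Traceback (most recent call last):
  File "<stdin>", line 6, in <module>
  File "h.py", line 17, in mask_axis
    v,u=np.nonzero(g[y0:y1,x0:x1]>th);w=np.array([ray(n,a+x0,b+y0,z)[:2] for a,b in zip(u,v)])
                                                  ~~~^^^^^^^^^^^^^^^
  File "h.py", line 4, in ray
    c=viewer.calibration(n);R=c["R"];t=c["t"]
ValueError: time passes only in moves, steps and waits
```

The two views agree to about 2 mm. Calibration calls are limited, so I'll cache the result.

```bash
sed -i 's/^def ray/C={n:viewer.calibration(n) for n in("top","scene")}\ndef ray/; s/c=viewer.calibration(n);R/c=C[n];R/' h.py
python3 - <<'E'
from h import *
go(.5105,-.3225,.1,4.1)
E
```

```text
t 0.1 pos [ 0.1695 -0.6012  0.2306] d(mm) [ 403.9 -175.6  130.8] rot [-7.000e-02  1.000e-02  1.164e+01] F [ 0.4  0.1 -1.1] w 0.998 j7 [ 1.27  0.33 -0.06  1.46  0.02  1.35 -0.09]
```

Request:
move_arm(
  deltas=[
    [0.04, -0.0175, 0.007, 0, 0, 0, 0],
    [0.04, -0.0175, 0.007, 0, 0, 0, 0],
    [0.04, -0.0175, 0.007, 0, 0, 0, 0],
    [0.04, -0.0175, 0.007, 0, 0, 0, 0],
    [0.04, -0.0175, 0.007, 0, 0, 0, 0],
    [0.04, -0.0175, 0.007, 0, 0, 0, 0],
    [0.04, -0.0175, 0.007, 0, 0, 0, 0],
    [0.04, -0.0175, 0.007, 0, 0, 0, 0],
    [0.04, -0.0175, 0.007, 0, 0, 0, 0],
    [0.04, -0.0175, 0.007, 0, 0, 0, 0],
  ],
  force=40,
)

```text
clock: 1.35
position: [0.5079, -0.3236, 0.1608]
ee_rot: [0.991, 0.137, -0.0, -0.0]
ft_force: [-0.6, -0.4, 0.7]
grip_width: 0.501
```

Request:
move_arm(
  deltas=[
    [0, 0, 0.01, 0, 0, 5.8, 0],
    [0, 0, 0.01, 0, 0, 5.8, 0],
    [0, 0, 0, 0, 0, 0, 0],
  ],
)

```text
clock: 1.72
position: [0.5065, -0.3242, 0.1402]
ee_rot: [0.999, 0.037, -0.001, -0.001]
ft_force: [-0.1, 0.5, 0.4]
grip_width: 0.495
```

```bash
python3 - <<'E'
from h import *
go(.5105,-.3225,.003,4.1)
E
```

```text
t 1.725 pos [ 0.5065 -0.3242  0.1402] d(mm) [  4.3  -1.3 137.2] rot [-0.06  0.1   0.09] F [-0.1  0.5  0.4] w 0.495 j7 [ 0.72  0.36 -0.28  1.63  0.11  1.17 -1.08]
```

Request:
move_arm(
  deltas=[
    [0.004, -0.0015, 0.03, 0, 0, 0, 0],
    [0, 0, 0.03, 0, 0, 0, 0],
    [0, 0, 0.03, 0, 0, 0, 0],
    [0, 0, 0.025, 0, 0, 0, 0],
    [0, 0, 0.015, 0, 0, 0, 0],
    [0, 0, 0.007, 0, 0, 0, 0],
    [0, 0, 0, 0, 0, 0, 0],
  ],
)

```text
clock: 2.6
position: [0.5112, -0.3229, 0.0046]
ee_rot: [0.999, 0.036, 0.0, 0.0]
ft_force: [0.0, -0.9, 0.7]
grip_width: 0.495
```

```bash
python3 - <<'E'
from h import *
go(.5105,-.3225,.003,4.1)
p,d=viewer.camera("scene");q=viewer.camera("top")[0]
cv2.imwrite("pics/a1.png",np.hstack([cv2.resize(p[230:400,350:580,::-1].copy(),(460,340)),cv2.resize(q[170:290,370:490,::-1].copy(),(340,340))]))
E
```

```text
t 2.6 pos [ 0.5112 -0.3229  0.0046] d(mm) [-0.7 -0.5  1.6] rot [ 0.01 -0.02  0.07] F [ 0.  -0.9  0.7] w 0.495 j7 [ 0.69  0.52 -0.26  1.72  0.16  0.92 -1.13]
```

View pics/a1.png

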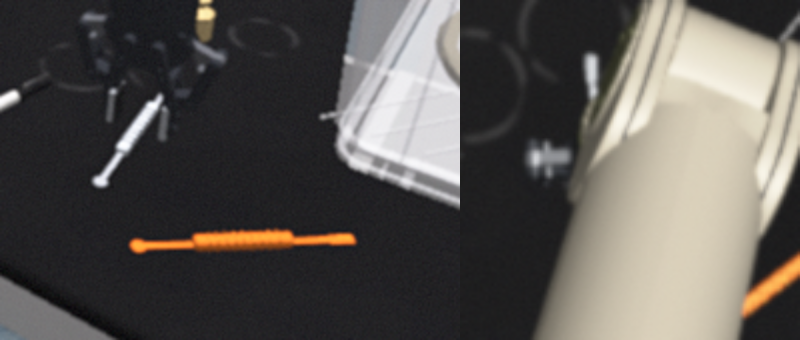

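The fingers straddle the middle of the spatula grip (around (140,120) in the left crop). Next: close and lift.

Request:
move_arm(
  deltas=[
    [0, 0, 0.001, 0, 0, 0, -1],
    [0, 0, 0, 0, 0, 0, -1],
    [0, 0, 0, 0, 0, 0, -1],
    [0, 0, 0, 0, 0, 0, -1],
    [0, 0, 0, 0, 0, 0, -1],
    [0, 0, 0, 0, 0, 0, -1],
  ],
  force=60,
)

```text
clock: 3.45
position: [0.5113, -0.3231, 0.0039]
ee_rot: [0.999, 0.036, 0.0, 0.0]
ft_force: [-1.1, 0.3, 4.7]
grip_width: 0.105
```

Request:
move_arm(
  deltas=[
    [0, 0, -0.01, 0, 0, 0, -1],
    [0, 0, -0.02, 0, 0, 0, -1],
    [0, 0, -0.03, 0, 0, 0, -1],
    [0, 0, -0.03, 0, 0, 0, -1],
    [0, 0, 0, 0, 0, 0, -1],
  ],
)

```text
clock: 4.08
position: [0.5127, -0.3237, 0.0973]
ee_rot: [0.999, 0.036, 0.002, 0.002]
ft_force: [-0.7, -1.1, -0.6]
grip_width: 0.099
```

```bash
python3 - <<'E'
from h import *
go(.5055,.1924,.09,2.45)
p,d=viewer.camera("scene")
cv2.imwrite("pics/a2.png",cv2.resize(p[180:400,350:580,::-1].copy(),(575,550)))
E
```

```text
t 4.075 pos [ 0.5127 -0.3237  0.0973] d(mm) [  30.  -515.3    5.6] rot [ 0.19 -0.27  1.69] F [-0.7 -1.1 -0.6] w 0.099 j7 [ 0.71  0.41 -0.28  1.66  0.12  1.08 -1.1 ]
```

View pics/a2.png

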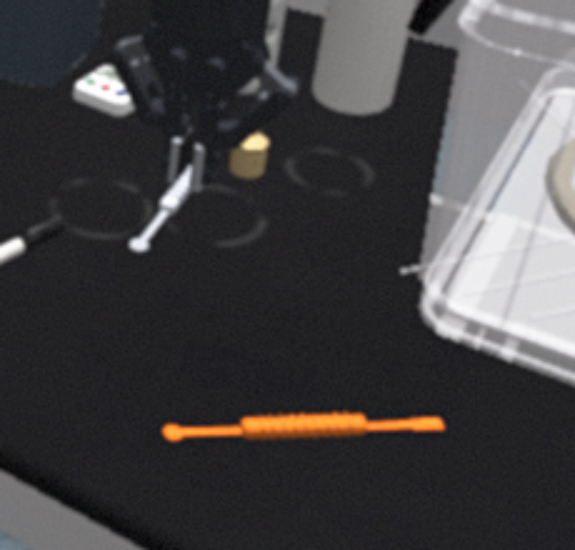

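The spatula is held off the bench at around (170,205). Now to carry it to the tray.

Request:
move_arm(
  deltas=[
    [0.002, -0.02, 0, 0, 0, 0, -1],
    [0.002, -0.035, 0, 0, 0, 0, -1],
    [0.002, -0.035, 0, 0, 0, 0, -1],
    [0.002, -0.035, 0, 0, 0, 0, -1],
    [0.002, -0.035, 0, 0, 0, 0, -1],
    [0.002, -0.035, 0, 0, 0, 0, -1],
    [0.002, -0.035, 0, 0, 0, 0, -1],
    [0.002, -0.035, 0, 0, 0, 0, -1],
    [0.002, -0.035, 0, 0, 0, 0, -1],
    [0.002, -0.035, 0, 0, 0, 0, -1],
  ],
)

```text
clock: 5.38
position: [0.5052, 0.0152, 0.0924]
ee_rot: [0.999, 0.037, -0.001, -0.0]
ft_force: [1.4, -0.8, 0.2]
grip_width: 0.105
```

Request:
move_arm(
  deltas=[
    [0.002, -0.035, 0, 0, 0, 0, -1],
    [0.002, -0.035, 0, 0, 0, 0, -1],
    [0.002, -0.035, 0, 0, 0, 0, -1],
    [0.002, -0.035, 0, 0, 0, 0, -1],
    [0.001, -0.025, 0, 0, 0, 0, -1],
    [0.001, -0.01, 0, 0, 0, 1.7, -1],
    [0, 0, 0, 0, 0, 0, -1],
    [0, 0, 0, 0, 0, 0, -1],
  ],
)

```text
clock: 6.38
position: [0.5034, 0.1877, 0.0928]
ee_rot: [1.0, 0.022, -0.0, 0.0]
ft_force: [-0.3, 0.6, -0.7]
grip_width: 0.1
```

```bash
python3 - <<'E'
from h import *
go(.5055,.1924,.012,2.45)
p,d=viewer.camera("scene");q=viewer.camera("top")[0]
cv2.imwrite("pics/a3.png",np.hstack([cv2.resize(p[120:280,130:330,::-1].copy(),(450,360)),cv2.resize(q[160:290,125:250,::-1].copy(),(346,360))]))
E
```

```text
t 6.375 pos [0.5034 0.1877 0.0928] d(mm) [ 2.4 -4.7 80.8] rot [0.04 0.06 0.03] F [-0.3  0.6 -0.7] w 0.1 j7 [ 0.05  0.32 -0.57  1.83  0.2   1.05 -2.12]
```

View pics/a3.png

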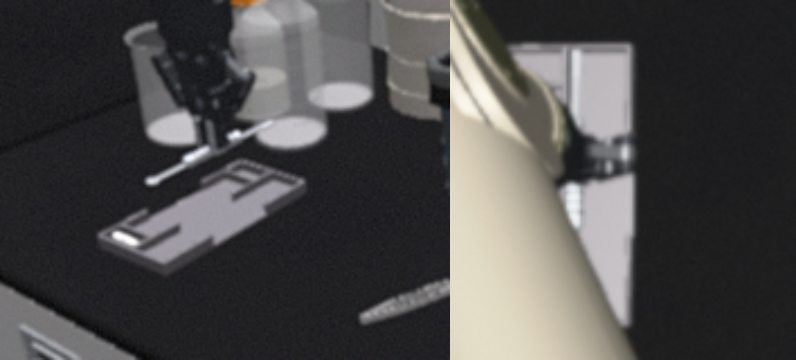

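The spatula sits level above the tray; its apparent offset in the top view is parallax from the 9 cm height. Lowering it now.

Request:
move_arm(
  deltas=[
    [0.0025, -0.0045, 0.015, 0, 0, 0, -1],
    [0, 0, 0.02, 0, 0, 0, -1],
    [0, 0, 0.02, 0, 0, 0, -1],
    [0, 0, 0.012, 0, 0, 0, -1],
    [0, 0, 0.006, 0, 0, 0, -1],
    [0, 0, 0.004, 0, 0, 0, -1],
    [0, 0, 0.002, 0, 0, 0, -1],
    [0, 0, 0.002, 0, 0, 0, -1],
    [0, 0, 0.002, 0, 0, 0, -1],
    [0, 0, 0, 0, 0, 0, -1],
  ],
)

```text
clock: 7.72
position: [0.5064, 0.1926, 0.0103]
ee_rot: [1.0, 0.021, 0.0, 0.0]
ft_force: [-0.7, -0.7, -0.7]
grip_width: 0.1
```

```bash
python3 - <<'E'
from h import *
go(.5055,.1924,.008,2.45)
p,d=viewer.camera("scene")
cv2.imwrite("pics/a4.png",cv2.resize(p[140:270,140:320,::-1].copy(),(720,520)))
E
```

```text
t 7.725 pos [0.5064 0.1926 0.0103] d(mm) [-0.9  0.1  2.3] rot [ 0.01 -0.   -0.  ] F [-0.7 -0.7 -0.7] w 0.1 j7 [ 0.    0.44 -0.53  1.87  0.28  0.9  -2.19]
```

View pics/a4.png

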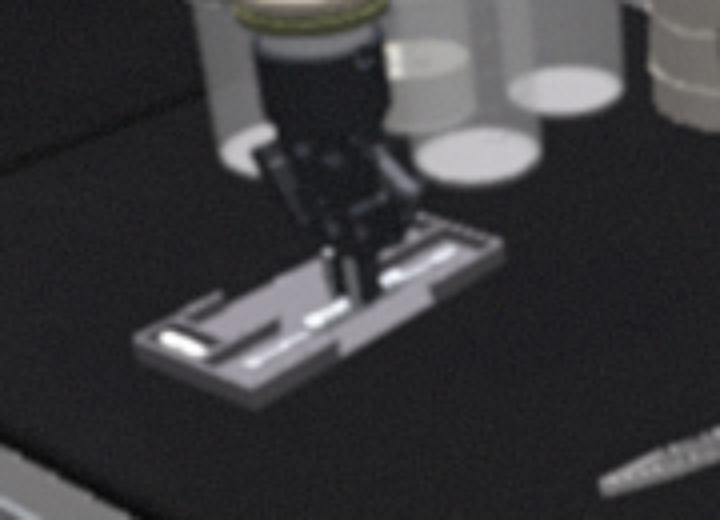

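The spatula is inside the long compartment, roughly centred between both end walls. I'll lower the last 2 mm and release.

Request:
move_arm(
  deltas=[
    [0, 0, 0.001, 0, 0, 0, -1],
    [0, 0, 0.001, 0, 0, 0, -1],
    [0, 0, 0, 0, 0, 0, -1],
    [0, 0, 0, 0, 0, 0, -0.4],
    [0, 0, 0, 0, 0, 0, -0.3],
    [0, 0, 0, 0, 0, 0, -0.3],
    [0, 0, 0, 0, 0, 0, -0.3],
  ],
)

```text
clock: 8.65
position: [0.5064, 0.1926, 0.0083]
ee_rot: [1.0, 0.021, 0.0, 0.0]
ft_force: [-0.4, -0.3, -0.2]
grip_width: 0.349
```

Request:
move_arm(
  deltas=[
    [0, 0, -0.01, 0, 0, 0, -0.3],
    [0, 0, -0.02, 0, 0, 0, -0.3],
    [0, 0, -0.03, 0, 0, 0, -0.3],
    [0, 0, -0.03, 0, 0, 0, -0.3],
    [0, 0, 0, 0, 0, 0, -0.3],
  ],
)

```text
clock: 9.28
position: [0.5081, 0.1935, 0.1021]
ee_rot: [1.0, 0.021, 0.003, -0.001]
ft_force: [-0.0, 1.0, -0.9]
grip_width: 0.349
```

```bash
python3 - <<'E'
from h import *
go(.5072,-.0761,.09,-19.2)
E
```

```text
t 9.275 pos [0.5081 0.1935 0.1021] d(mm) [-12.5 269.3  11.7] rot [-0.13 -0.3  21.65] F [-0.   1.  -0.9] w 0.349 j7 [ 0.04  0.32 -0.57  1.81  0.2   1.06 -2.13]
```

Request:
move_arm(
  deltas=[
    [-0.0012, 0.02, 0, 0, 0, 0, 0],
    [-0.0012, 0.03, 0, 0, 0, 0, 0],
    [-0.0012, 0.035, 0, 0, 0, 0, 0],
    [-0.0012, 0.035, 0, 0, 0, 0, 0],
    [-0.0012, 0.035, 0, 0, 0, 0, 0],
    [-0.0012, 0.035, 0, 0, 0, 0, 0],
    [-0.0012, 0.035, 0, 0, 0, 0, 0],
    [-0.0016, 0.03, 0, 0, 0, 0, 0],
    [-0.0015, 0.014, 0, 0, 0, 0, 0],
    [0, 0, 0, 0, 0, 0, 0],
  ],
)

```text
clock: 10.52
position: [0.5062, -0.0768, 0.0984]
ee_rot: [1.0, 0.021, -0.0, -0.0]
ft_force: [-0.6, 0.0, 0.7]
grip_width: 0.499
```

Request:
move_arm(
  deltas=[
    [0, 0, 0.01, 0, 0, 7.2, 0],
    [0, 0, 0, 0, 0, 7.2, 0],
    [0, 0, 0, 0, 0, 7.2, 0],
    [0, 0, 0, 0, 0, 0, 0],
  ],
)

```text
clock: 11.02
position: [0.5065, -0.0749, 0.0884]
ee_rot: [0.986, -0.165, 0.0, -0.0]
ft_force: [-0.1, 0.3, -0.5]
grip_width: 0.497
```

```bash
python3 - <<'E'
from h import *
go(.5072,-.0761,.003,-19.2)
p,d=viewer.camera("top")
b=p[:,:,::-1]
cv2.imwrite("pics/a5.png",np.hstack([cv2.resize(b[165:290,130:205].copy(),(330,550)),cv2.resize(b[190:290,280:370].copy(),(460,550))]))
E
```

```text
t 11.025 pos [ 0.5065 -0.0749  0.0884] d(mm) [ 1.   0.9 85.4] rot [-0.02  0.    0.21] F [-0.1  0.3 -0.5] w 0.497 j7 [ 0.39  0.24 -0.37  1.9   0.1   1.01 -1.93]
```

View pics/a5.png

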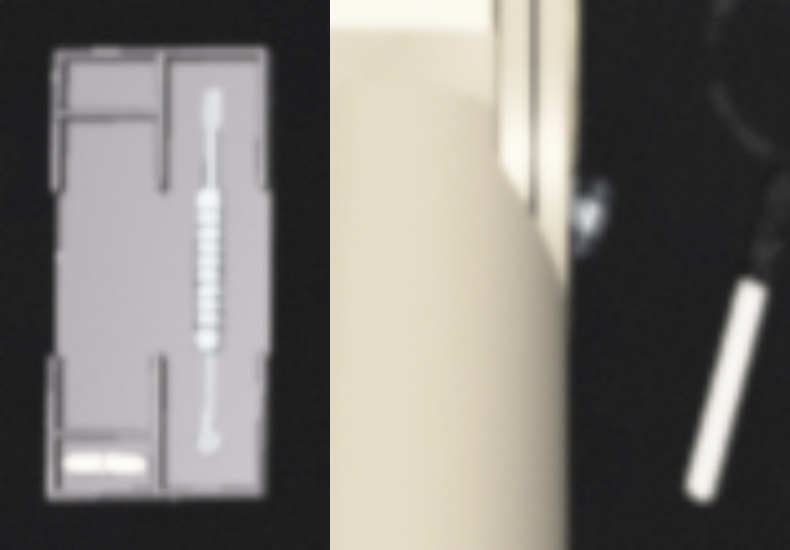

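The spatula lies in the long compartment, nearly centred at (208,270) in the crop, and the pen hasn't moved. Now the tweezers.

Request:
move_arm(
  deltas=[
    [0.001, 0.001, 0.02, 0, 0, 0, 0],
    [0, 0, 0.025, 0, 0, 0, 0],
    [0, 0, 0.02, 0, 0, 0, 0],
    [0, 0, 0.012, 0, 0, 0, 0],
    [0, 0, 0.008, 0, 0, 0, 0],
    [0, 0, 0, 0, 0, 0, 0],
  ],
)

```text
clock: 11.82
position: [0.5069, -0.0777, 0.0032]
ee_rot: [0.986, -0.166, -0.0, -0.0]
ft_force: [0.0, 0.4, -0.4]
grip_width: 0.503
```

```bash
python3 - <<'E'
from h import *
go(.5072,-.0761,.003,-19.2)
p,d=viewer.camera("scene")
cv2.imwrite("pics/a6.png",cv2.resize(p[190:300,250:410,::-1].copy(),(720,495)))
E
```

```text
t 11.825 pos [ 0.5069 -0.0777  0.0032] d(mm) [-0.3 -1.6  0.2] rot [0.   0.02 0.09] F [ 0.   0.4 -0.4] w 0.503 j7 [ 0.37  0.37 -0.35  1.96  0.17  0.84 -1.97]
```

View pics/a6.png

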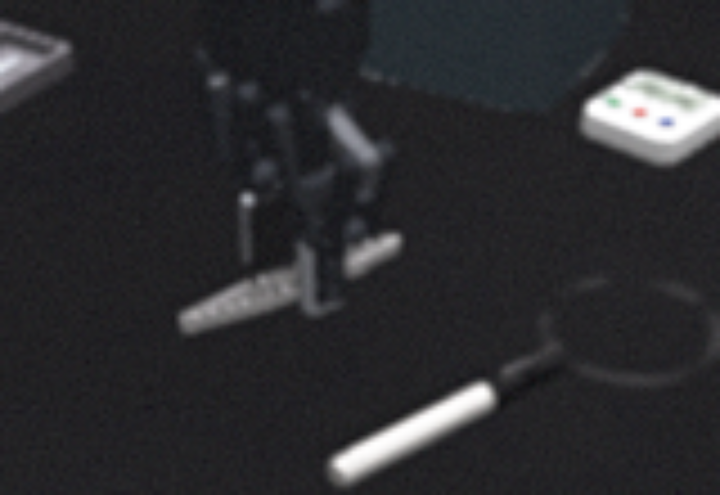

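The fingers straddle the middle of the tweezers at around (290,280), so I'll close on them.

Request:
move_arm(
  deltas=[
    [0, -0.0015, 0, 0, 0, 0, -1],
    [0, 0, 0, 0, 0, 0, -1],
    [0, 0, 0, 0, 0, 0, -1],
    [0, 0, 0, 0, 0, 0, -1],
    [0, 0, 0, 0, 0, 0, -1],
    [0, 0, 0, 0, 0, 0, -1],
  ],
  force=50,
)

```text
clock: 12.62
position: [0.508, -0.0763, 0.0041]
ee_rot: [0.986, -0.166, 0.001, -0.0]
ft_force: [-1.5, 0.7, 5.5]
grip_width: 0.134
```

Request:
move_arm(
  deltas=[
    [0, 0, -0.01, 0, 0, 0, -1],
    [0, 0, -0.02, 0, 0, 0, -1],
    [0, 0, -0.03, 0, 0, 0, -1],
    [0, 0, -0.03, 0, 0, 0, -1],
    [0, 0, 0, 0, 0, 0, -1],
  ],
)

```text
clock: 13.25
position: [0.5091, -0.0767, 0.0961]
ee_rot: [0.986, -0.166, 0.002, 0.0]
ft_force: [1.0, -0.1, 0.9]
grip_width: 0.137
```

```bash
python3 - <<'E'
from h import *
go(.5033,.2424,.09,2.45)
p,d=viewer.camera("scene")
cv2.imwrite("pics/a7.png",cv2.resize(p[150:300,230:430,::-1].copy(),(720,540)))
E
```

```text
t 13.25 pos [ 0.5091 -0.0767  0.0961] d(mm) [-110.2 -299.5    5.7] rot [ 2.000e-02 -2.700e-01 -2.161e+01] F [ 1.  -0.1  0.9] w 0.137 j7 [ 0.4   0.24 -0.38  1.89  0.1   1.02 -1.93]
```

View pics/a7.png

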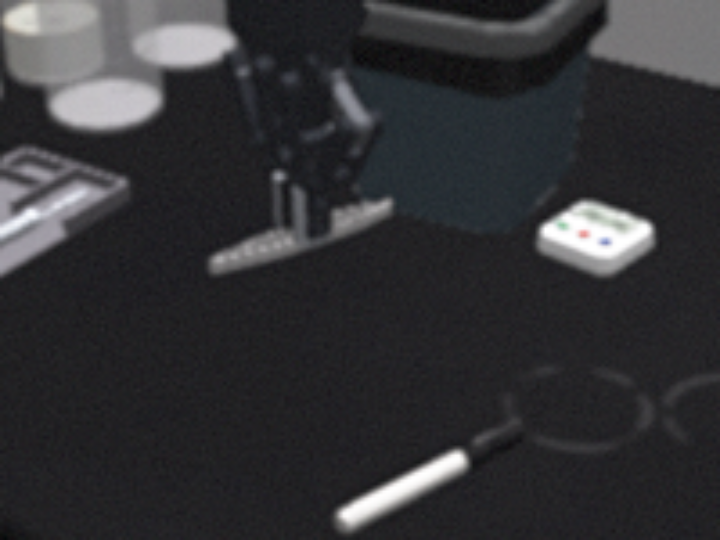

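Request:
move_arm(
  deltas=[
    [0, 0, 0, 0, 0, -7.2, -1],
    [0, 0, 0, 0, 0, -7.2, -1],
    [0, 0, 0, 0, 0, -7.2, -1],
    [0.001, -0.02, 0, 0, 0, 0, -1],
    [0.001, -0.035, 0, 0, 0, 0, -1],
    [0.001, -0.035, 0, 0, 0, 0, -1],
    [0.001, -0.035, 0, 0, 0, 0, -1],
    [0.001, -0.035, 0, 0, 0, 0, -1],
    [0.001, -0.035, 0, 0, 0, 0, -1],
    [0.001, -0.035, 0, 0, 0, 0, -1],
  ],
)

```text
clock: 14.55
position: [0.5039, 0.1545, 0.0924]
ee_rot: [1.0, 0.021, -0.001, 0.0]
ft_force: [0.0, -0.2, -1.0]
grip_width: 0.138
```

Request:
move_arm(
  deltas=[
    [0.001, -0.035, 0, 0, 0, 0, -1],
    [0, -0.03, 0, 0, 0, 0, -1],
    [0, -0.015, 0, 0, 0, 0, -1],
    [0, 0, 0, 0, 0, 0, -1],
    [0, 0, 0, 0, 0, 0, -1],
  ],
)

```text
clock: 15.18
position: [0.5025, 0.232, 0.0929]
ee_rot: [1.0, 0.021, -0.0, 0.001]
ft_force: [-0.1, -0.8, 0.5]
grip_width: 0.141
```

```bash
python3 - <<'E'
from h import *
go(.5033,.2424,.0095,2.45)
E
```

```text
t 15.175 pos [0.5025 0.232  0.0929] d(mm) [  1.3 -10.5  83.4] rot [ 0.06  0.02 -0.09] F [-0.1 -0.8  0.5] w 0.141 j7 [-0.02  0.36 -0.58  1.79  0.22  1.07 -2.21]
```

Request:
move_arm(
  deltas=[
    [0.001, -0.0105, 0.01, 0, 0, 0, -1],
    [0, 0, 0.02, 0, 0, 0, -1],
    [0, 0, 0.02, 0, 0, 0, -1],
    [0, 0, 0.014, 0, 0, 0, -1],
    [0, 0, 0.008, 0, 0, 0, -1],
    [0, 0, 0.004, 0, 0, 0, -1],
    [0, 0, 0.003, 0, 0, 0, -1],
    [0, 0, 0.002, 0, 0, 0, -1],
    [0, 0, 0.001, 0, 0, 0, -1],
    [0, 0, 0, 0, 0, 0, -1],
  ],
)

```text
clock: 16.42
position: [0.5029, 0.2441, 0.0114]
ee_rot: [1.0, 0.021, 0.0, 0.0]
ft_force: [0.4, 0.2, -0.5]
grip_width: 0.135
```

```bash
python3 - <<'E'
from h import *
go(.5033,.2424,.0081,2.45)
p,d=viewer.camera("scene")
cv2.imwrite("pics/a8.png",cv2.resize(p[140:270,140:320,::-1].copy(),(720,520)))
E
```

```text
t 16.425 pos [0.5029 0.2441 0.0114] d(mm) [0.3 1.7 3.3] rot [ 0.   -0.02 -0.01] F [ 0.4  0.2 -0.5] w 0.135 j7 [-0.08  0.48 -0.55  1.83  0.31  0.92 -2.29]
```

View pics/a8.png

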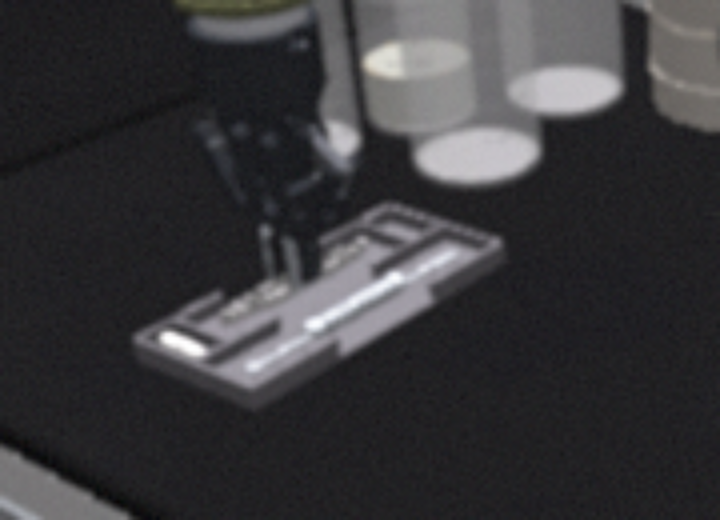

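The tweezers sit between the cell walls of the short compartment. I'll lower the last 3 mm and release with a small opening.

Request:
move_arm(
  deltas=[
    [0, 0.001, 0.0015, 0, 0, 0, -1],
    [0, 0, 0.0015, 0, 0, 0, -1],
    [0, 0, 0, 0, 0, 0, -1],
    [0, 0, 0, 0, 0, 0, -0.5],
    [0, 0, 0, 0, 0, 0, -0.3],
    [0, 0, 0, 0, 0, 0, -0.3],
    [0, 0, 0, 0, 0, 0, -0.3],
  ],
)

```text
clock: 17.35
position: [0.5028, 0.2431, 0.0083]
ee_rot: [1.0, 0.021, 0.0, 0.0]
ft_force: [0.4, 0.2, 0.5]
grip_width: 0.357
```

Request:
move_arm(
  deltas=[
    [0, 0, -0.01, 0, 0, 0, -0.3],
    [0, 0, -0.02, 0, 0, 0, -0.3],
    [0, 0, -0.03, 0, 0, 0, -0.3],
    [0, 0, -0.03, 0, 0, 0, -0.3],
    [0, 0.03, -0.02, 0, 0, 0, -0.3],
    [0, 0.04, 0, 0, 0, 0, -0.3],
    [0, 0.04, 0, 0, 0, 0, -0.3],
    [0, 0.04, 0, 0, 0, 0, -0.3],
    [0, 0.04, 0, 0, 0, 0, -0.3],
    [0, 0, 0, 0, 0, 0, -0.3],
  ],
)

```text
clock: 18.6
position: [0.5115, 0.0499, 0.1197]
ee_rot: [1.0, 0.019, 0.001, 0.001]
ft_force: [0.0, 1.2, 0.5]
grip_width: 0.347
```

```bash
python3 - <<'E'
from h import *
p,d=viewer.camera("top");b=p[:,:,::-1];s,_=viewer.camera("scene")
cv2.imwrite("pics/a9.png",np.hstack([cv2.resize(b[165:290,130:205].copy(),(330,550)),cv2.resize(s[150:270,150:260,::-1].copy(),(460,550))]))
o=manip.get_obs();print(o["clock"],o["position"],d[227,180],d[227,150])
E
```

```text
18.7 [0.51130298 0.05356135 0.11955644] 0.7497793 1.2826662
```

View pics/a9.png

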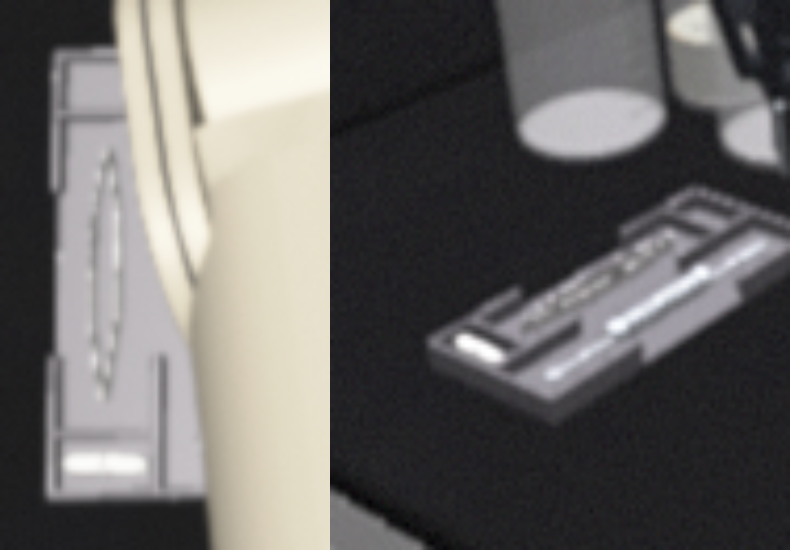

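Both tools lie in their compartments. I'll clear the arm for one final measurement.

Request:
move_arm(
  deltas=[
    [0, 0.04, 0, 0, 0, 0, -0.3],
    [0, 0.04, 0, 0, 0, 0, -0.3],
    [0, 0.04, 0, 0, 0, 0, -0.3],
    [0, 0.03, 0, 0, 0, 0, -0.3],
    [0, 0, 0, 0, 0, 0, -0.3],
    [0, 0, 0, 0, 0, 0, -0.3],
  ],
)

```text
clock: 19.45
position: [0.5177, -0.0947, 0.1187]
ee_rot: [1.0, 0.022, 0.0, -0.0]
ft_force: [-0.2, 0.2, 0.1]
grip_width: 0.35
```

```bash
python3 - <<'E'
from h import *
p,d=viewer.camera("top");b=p[:,:,::-1];s,_=viewer.camera("scene")
cv2.imwrite("pics/a10.png",np.hstack([cv2.resize(b[165:290,130:205].copy(),(330,550)),cv2.resize(s[170:320,150:400,::-1].copy(),(460,276)).repeat(1,0) if 0 else cv2.resize(s[150:330,150:400,::-1].copy(),(460,550))]))
k=dict(long=(.5055,.1924),short=(.5033,.2424));a=np.radians(2.45)
# crop pixel ends read off: spatula bright mask; tweezers read by hand from the picture
mask_axis("top",p,(172,183,179,272),205,.008)
for u,v in((107,150),(101,397)): print("tw end",ray("top",130+u/4.4,165+v/4.4,.008).round(4))
mask_axis("top",p,(340,215,378,285),120,.007); mask_axis("top",np.load("top0p.npy"),(340,215,378,285),120,.007)
c=C["top"];z=lambda u,v:(c["R"].T@(np.array([(u-c["cx"])/c["fx"],(v-c["cy"])/c["fy"],1])*d[v,u]-c["t"]))[2]
print("z spat",[round(z(177,v),4) for v in range(190,265,10)],"floor",round(z(185,230),4),"tw",[round(max(z(u,v) for u in range(149,159)),4) for v in range(202,255,8)])
E
```

```text
top 273 mid [0.5058 0.1944] cen (np.float32(0.5008), np.float32(0.1942)) ang 2.67 len 0.1767
tw end [0.5621 0.2456 0.008 ]
tw end [0.4412 0.2418 0.008 ]
top 272 mid [ 0.4721 -0.1863] cen (np.float32(0.45), np.float32(-0.1893)) ang 7.69 len 0.1414
top 240 mid [ 0.4426 -0.1927] cen (np.float32(0.4426), np.float32(-0.1927)) ang -14.16 len 0.087
z spat [np.float64(0.0095), np.float64(0.0111), np.float64(0.0152), np.float64(0.0155), np.float64(0.0153), np.float64(0.0146), np.float64(0.008), np.float64(0.0077)] floor 0.0065 tw [np.float64(0.0117), np.float64(0.0121), np.float64(1.2847), np.float64(0.0147), np.float64(0.0082), np.float64(0.0154), np.float64(0.0172)]
```

View pics/a10.png

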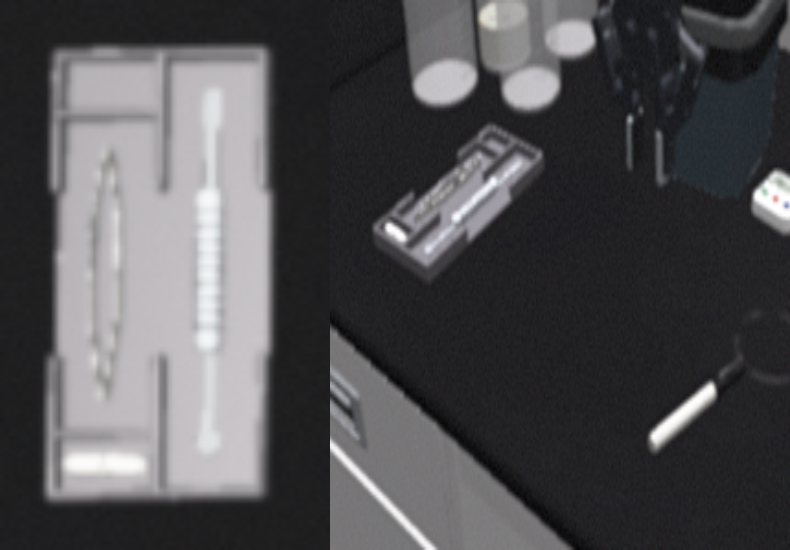

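```bash
python3 - <<'E'
from h import *
s,_=viewer.camera("scene")
for i in(np.load("scene0p.npy"),s): mask_axis("scene",i,(320,262,365,300),150,.007)
print(manip.hand_in())
E
```

```text
scene 211 mid [ 0.4467 -0.1898] cen (np.float32(0.4449), np.float32(-0.1894)) ang -14.12 len 0.0872
scene 211 mid [ 0.4467 -0.1898] cen (np.float32(0.4449), np.float32(-0.1894)) ang -14.12 len 0.0872
the job is handed in; nothing more can be done
None
```

I laid the spatula in the long compartment and the tweezers in the shorter one, lowering each to the floor before letting go, and handed the job in at about 20 s. `hand_in` gave no verdict.

- **Spatula:** it measured about 2 mm from the compartment centre and within 1° of its direction. Depth readings along the grip (15 mm above the bench) fit it lying flat.
- **Tweezers:** they measured about 2 mm from the centre and within about 1° of the direction. I read their ends off the picture by eye.
- **Marker pen:** the scene camera showed it in exactly the same place before and after. My pen check in the top view disagreed (a 30 mm shift), most likely because the gripper was inside the measured area, so I discarded it.
- **Less certain:** depth readings on the tweezers' thin arms were too noisy to use (8–17 mm, one invalid). That they lie flat rests on the scene view and on the release height, which matched the height they were picked up at.

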